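# Seat the module lid and hold the test probe on its ring mark

### The job

One side of the metal lid on the small electronics module stands up: press that side down until the lid lies flat and flush in its frame. Then take the spring-loaded test probe out of its black stand and hold it upright with its tip inside the ring marked on the lid, pushing lightly so that the brass plunger is about half way in, for a contact reading. Finish while still holding the probe there, with only its tip on the lid, and leave the bottle, the jar and the small case where they are.

Things in the scene. Friction and masses are not known exactly. Their poses are not given: they have to be found in the camera images.
- module: Electronics module bolted to the bench at any yaw: 120 x 100 x 8 mm aluminium carrier plate, grey frame (95 x 75 mm) on it. Frame rim 6 mm wide, 30 mm above the bench, round an 83 x 63 mm pocket 5 mm deep for the lid. Origin: underside centre, on the bench; x along the long side, z up. Along the pocket's +x side a rubber gasket strip stands 8 mm above the pocket floor and props up the lid.
- lid: Loose flat aluminium lid, 80 x 60 x 5 mm, 70 g, in the pocket, its x with the module's. Its +x short edge rests on the gasket 8 mm too high (tilt 0.1 rad). Origin: underside centre; z out of its top. Pushed down near the +x edge with 7 N or more (30 N does no harm) the gasket sinks and stays down; the lid then lies flat, origin 25 mm and top 30 mm above the bench, flush with the rim.
- lid_press (a point): Point on the lid's top face 12 mm in from the middle of its raised +x edge: a good place to push down.
- lid_ring (a point): Centre of the ring marked on the lid's top face: a dark ring, 12 mm inner and 17 mm outer diameter, flat. It lies at x -14, y +12 mm in the lid's frame. (The other dark mark on the lid is a plain rectangle.)
- stand: Fixed black block, 60 x 60 x 60 mm, with a 21 mm upright hole through its middle that holds the probe. Origin: centre of the underside, on the bench.
- probe: Pen-like probe, 80 g, upright in the stand: steel barrel 16 mm in diameter, 22 to 132 mm above the origin, black cap 4 mm; grey collar (28 mm diameter, 52 to 58 mm above the origin) rests on the stand, so the origin is 8 mm above the bench. Origin: on the axis, where the tip is with the plunger out; z up the barrel. Grip 98 mm above the origin; lift straight up 60 mm to clear the stand.
- probe_tip (a point): The rounded end (6 mm diameter) of the brass plunger at the probe's lower end; moves with the plunger.
- plunger (a joint): How far the spring plunger is pushed into the barrel: 0 fully out (22 mm of brass showing), 0.016 m fully in. Spring 300 N/m: half way (8 mm) is about 2.4 N.
- bottle: White solvent bottle with a blue cap, 66 mm diameter, 170 mm tall, at the far middle; bystander. Origin: centre of its base.
- jar: Small amber jar with a white lid, 44 mm diameter, 60 mm tall; bystander. Origin: centre of its base.
- case: Small grey plastic case, 60 x 45 x 33 mm, at the near middle; bystander. Origin: centre of its base.

How it is judged:
By the outcome, as a careful person would: the job done as asked, in the order asked, and still so for the second after the job is handed in, while the arm keeps its last pose, push and grip.
It also fails if it takes over 54 s, if anything falls off the work surface, if the arm or the gripper's body presses on something with over 40 N, if the wrist force passes 120 N, or if a joint passes its speed limit or range.

### The arm

A 6-joint arm with a two-finger parallel gripper is mounted at the origin on the work surface. World frame = base frame: x ahead of the robot, y to its left, z up, the work surface at z = 0. Lengths are in m, angles in rad, forces in N, time in s.
With the tool pointing down it reaches from about 0.375 to 0.975 m from the base axis. Payload 3.8 kg.
Tool frame: the origin (TCP) lies midway between the tips of the shut fingers; the grasp point (between the pads) lies 19 mm behind it; z points along the fingers, y is the line along which they close (so a half turn about z gives the same grasp; the last joint's range is limited). The gripper opens to 85 mm and grips with 20 to 120 N. Pads are 22 mm wide; open, the fingers measure 114 mm over their backs; the gripper's body (76 mm by 85 mm) begins 54 mm behind the grasp point. The pads swing forward as they close: fully open they stand 13 mm farther back than shut.
Start: joints at [-1.317, 0.264, 1.604, -0, 1.274, -0.037], TCP at [0.194, -0.647, 0.231] pointing down, gripper open.
Joint ranges: [-2.63, 2.63], [-0.94, 2.18], [0.31, 2.57], [-1.31, 4.45], [0, 2.66], [-2.55, 2.55]. Speed limits (rad/s): [2.57, 2.57, 3.14, 3.14, 3.14, 3.14].

### API

Orientations are given as a rotation vector (axis times angle).
In Python, from workcell import status, read_camera, workorder, masks_of gives the robot as it stands.
- The arm moves only by the tool drive_tool, never from a script. Its argument "rows" is a list of rows, each a list of 7 numbers: the turn, a rotation vector about the tool's x, y, z in degrees, then the shift along the tool's x, y, z in m, then the opening, from 0 (shut) to 1 (fully open). In form: [[ax, ay, az, tx, ty, tz, claw], ...]. A call has 1 to 8 rows; each row shifts and turns the commanded pose from where the row before left it, along the tool's axes as they then stand; what a row does not reach is not made up. A row lasts 1/12 s, in which the tool goes at most 41.7 mm and 7.16 degrees, less where a joint would pass 70% of its speed; a pose out of reach is approached as far as the arm can. A call is refused whole if a number of a shift passes 0.0417 or a number of a turn 7.16, either way. A call with a gripper value outside its range is refused whole. The fingers move at their own pace and stop on an object; "force" is the grip in N (left out, the last holds). Time passes only in rows, so rows that do not move let the fingers close. It gives the time, the measured TCP pose, the force, the opening and the grip force at its end, in the units of the state.
- status.read_state(): the state, without advancing time (a new reading comes with each control period).
- read_camera(name): name is "scene" or "top"; returns a dict with "color" (480x640x3 uint8, red, green, blue), "intrinsics" (3x3 intrinsics, pixels), "D" ([k1, k2, p1, p2, k3] as OpenCV has them; the pictures are not rectified), "world_from_camera" (4x4, takes a point from camera to world coordinates). Camera axes: x right, y up, looking along -z (the intrinsics and any distortion apply to the point x, -y, -z); pixel columns grow to the right and rows downward; lengths in m; the calibration is good to about 2 mm. A picture is of the moment at which its call begins. There is no depth.
- workorder.finish_job(): hands the job in; it is judged then, once.
Trained networks look in a picture, given as the dict that the camera call returned (one of the last four; its "shot" number tells which), for a name from the list of things; names that differ only in an ending like _2 or _b are one class to them, and where a whole thing is asked for, a point or a joint stands for the part that bears it (a point fixed in the world has none). Each returns a list of dicts, best first, with "score" (0 to 1); they miss things now and then, are a little off and sometimes report something else, mostly with a low value. They report only what shows in the picture. A call takes as long as a camera call.
- masks_of(picture, name): "mask" (480x640 bool, what is visible of it) and "bbox" ([left, top, right, bottom] in pixels, round what is visible of it).
The state is a dict: "time": time; "q": joint angles; "joint_vel": joint speeds; "joint_torque": joint torques, N m; "tool_pos": TCP position; "tcp_rot": TCP orientation; "wrist_force": force on the tool from outside, world axes, zero at the start; "torque": the same for the moment, N m; "width": opening from 0.0 (shut) to 1.0 (fully open); "grip_force": force on a finger pad.
Only numpy, scipy, OpenCV 4.12 (cv2) and the standard library are available. Lean on these libraries where they do the work, as an engineer would, in place of code of your own. Each camera call takes 0.05 s, during which the arm holds its last target. There are 200 camera calls.

## Working session

There is one attempt and no reset: what is moved stays moved. The work goes in short steps, Python scripts to look and compute and a tool call to move; the robot and the scene stay as the last step left them, time stands still between calls to the robot, and variables do not carry over. Pictures are saved under pics/ and viewed, at most 10 in all, crops included, and the job is handed in when it is done.

Besides the shell and the picture viewer there is one more tool, called by a JSON object that holds its "op" and its "data", one argument or row to a line. drive_tool: Moves the arm, as the interface text tells. Its arguments: {"type":"object","properties":{"rows":{"type":"array"},"force":{"type":"number"}},"required":["rows"]}

```bash
mkdir -p pics
cat > h.py <<'E'
import numpy as np, cv2
from workcell import status, read_camera, workorder, masks_of
def proj(p,P):
    M=np.linalg.inv(p["world_from_camera"]); c=(M[:3,:3]@np.atleast_2d(P).T).T+M[:3,3]
    c=c*[1,-1,-1]
    return cv2.projectPoints(c.reshape(-1,1,3),np.zeros(3),np.zeros(3),np.array(p["intrinsics"],float),np.array(p["D"],float))[0][:,0]
def ray(p,uv):
    n=cv2.undistortPoints(np.array(uv,float).reshape(-1,1,2),np.array(p["intrinsics"],float),np.array(p["D"],float))[:,0]
    W=np.array(p["world_from_camera"]); d=np.c_[n[:,0],-n[:,1],-np.ones(len(n))]@W[:3,:3].T
    return W[:3,3],d
def atz(p,uv,z):
    o,d=ray(p,uv); return o+d*((z-o[2])/d[:,2])[:,None]
def tri(pa,ua,pb,ub):
    o1,d1=ray(pa,ua);o2,d2=ray(pb,ub);d1=d1[0];d2=d2[0]
    s=np.linalg.lstsq(np.c_[d1,-d2],o2-o1,rcond=None)[0]
    a=o1+s[0]*d1;b=o2+s[1]*d2; return (a+b)/2,np.linalg.norm(a-b)
E
python3 - <<'E'
from h import *
import pickle
np.set_printoptions(precision=4,suppress=True)
P={}
for c in("scene","top"):
    p=read_camera(c); P[c]=p; cv2.imwrite(f"pics/{c}0.png",p["color"][...,::-1])
    print(c,np.array(p["world_from_camera"])[:3],np.array(p["intrinsics"])[0],p["D"])
    for n in("module","lid","stand","probe","lid_ring","bottle","jar","case"):
        for m in masks_of(p,n)[:2]:
            v,u=np.nonzero(m["mask"]); print(n,round(m["score"],2),m["bbox"],u.mean().round(1),v.mean().round(1),len(u))
            p.setdefault("m",{}).setdefault(n,m["mask"])
pickle.dump(P,open("p0.pkl","wb"))
print(status.read_state())
E
```

```text
scene [[ 0.1683 -0.7059  0.688   1.1945]
 [ 0.9857  0.1263 -0.1115 -0.0236]
 [-0.0081  0.697   0.7171  0.714 ]] [484.1083   0.     323.0301] [-0.0324  0.      0.      0.      0.    ]
module 0.73 [378.1, 215.1, 457.5, 266.7] 413.0 247.1 1601
lid 0.91 [391.1, 217.6, 438.7, 245.0] 415.7 231.4 922
stand 0.8 [165.0, 232.3, 216.8, 280.5] 192.4 258.4 1458
probe 0.89 [176.0, 209.5, 194.0, 254.1] 184.8 232.7 387
lid_ring 0.68 [394.9, 217.0, 444.2, 245.0] 415.9 231.6 897
bottle 0.85 [268.8, 267.1, 311.5, 353.8] 288.9 313.0 2948
jar 0.76 [499.2, 254.0, 529.6, 289.9] 514.1 273.0 797
case 0.83 [261.6, 177.3, 292.2, 210.1] 275.4 194.0 670
top [[-0.0174  0.9931 -0.1158  0.4709]
 [-0.9998 -0.0179 -0.0027  0.0864]
 [-0.0047  0.1158  0.9933  0.9397]] [494.2689   0.     327.3882] [-0.1372  0.      0.      0.      0.    ]
module 0.98 [200.2, 219.3, 273.1, 280.3] 238.7 249.9 2051
lid 0.7 [212.0, 229.7, 255.0, 268.9] 233.1 248.4 1336
stand 0.86 [443.9, 227.6, 491.2, 273.4] 466.1 251.6 1128
probe 0.77 [468.4, 242.3, 491.7, 257.2] 475.9 248.3 293
lid_ring 0.64 [360.4, 122.6, 399.0, 176.2] 379.1 147.5 1548
bottle 0.9 [360.6, 123.0, 401.7, 179.3] 379.1 147.1 1596
jar 0.78 [145.1, 164.8, 172.6, 195.1] 159.2 180.5 601
case 0.58 [358.5, 322.7, 394.2, 363.7] 376.3 343.7 835
{'time': 0.9, 'q': array([-1.3169,  0.2639,  1.604 ,  0.    ,  1.2737, -0.0369]), 'joint_vel': array([-0.0001,  0.    ,  0.0012,  0.0017,  0.0002, -0.0002]), 'joint_torque': array([  0.0026, -51.5048, -36.773 ,   0.0004,   0.0005,  -0.    ]), 'tool_pos': array([ 0.1935, -0.6467,  0.2313]), 'tcp_rot': array([3.1084, 0.4552, 0.    ]), 'wrist_force': array([ 0.3454,  0.6901, -0.4833]), 'torque': array([ 0.0325,  0.0128, -0.01  ]), 'grip_force': 0.0, 'width': 0.9993545697420294}
```

Run:
```python
from h import *
import pickle
P=pickle.load(open("p0.pkl","rb"))
def crop(c,x,y,w,h,s): return cv2.resize(P[c]["color"][y:y+h,x:x+w,::-1],None,fx=s,fy=s,interpolation=cv2.INTER_CUBIC)
a=np.hstack([crop("scene",372,207,100,75,4),crop("top",190,210,100,75,4)])
b=np.hstack([crop("scene",150,205,100,75,4),crop("top",435,215,100,75,4)])
cv2.imwrite("pics/crop.png",np.vstack([a,b]))
```

```text
(no output)
```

View pics/crop.png

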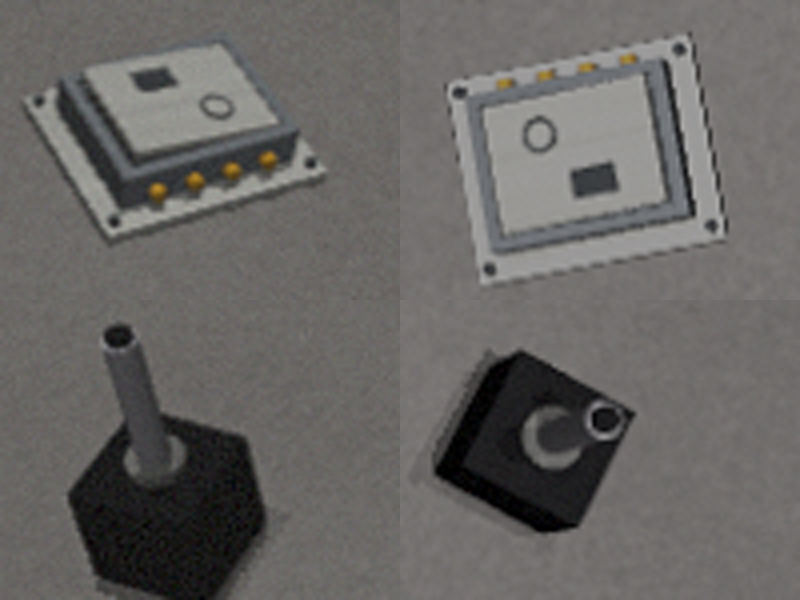

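View pics/scene0.png

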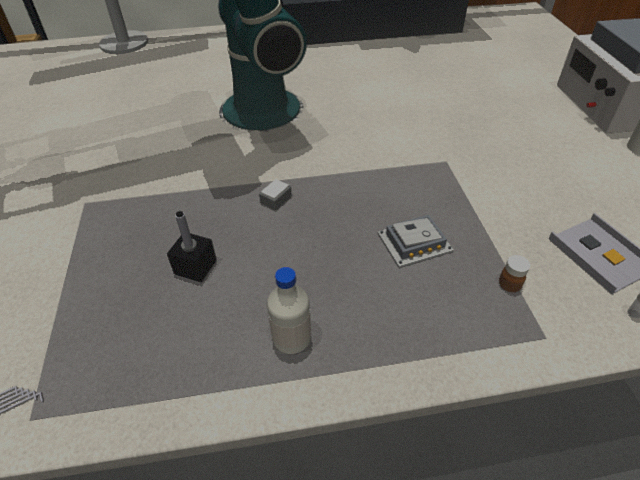

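The scene view shows the module right of centre, with the ring near pixel (426,233) and the lid raised at its left (−y) end. The probe stands in the stand, its cap near (180,214). In the top view the ring is near (225,243) and the cap near (486,244).

Run:
```python
from h import *
import pickle
from scipy.optimize import least_squares
np.set_printoptions(precision=4,suppress=True)
P=pickle.load(open("p0.pkl","rb")); s,t=P["scene"],P["top"]
tc=[(202,230.5),(263,219),(271.7,268),(210.7,280.7)]; tl=np.array([(-60,50),(60,50),(60,-50),(-60,-50)])/1e3
sc=[(378.25,231.2),(399,267.5),(453.7,250.2)]; sl=np.array([(60,-50),(60,50),(-60,50)])/1e3
def W(x,l,z):
    c,n=np.cos(x[2]),np.sin(x[2]); return np.c_[x[0]+c*l[:,0]-n*l[:,1],x[1]+n*l[:,0]+c*l[:,1],np.full(len(l),z)]
for which in("t","s","ts"):
    f=lambda x:np.concatenate(([(proj(t,W(x,tl,.008))-tc).ravel()] if "t" in which else [])+([(proj(s,W(x,sl,.008))-sc).ravel()] if "s" in which else []))
    r=least_squares(f,[.5,.2,-1.4]); print(which,r.x,np.abs(r.fun).max())
x=r.x
print("ring pred flat",W(x,np.array([[-.014,.012]]),.03),"ring tri",tri(t,(224.6,243.5),s,(426.2,233.4)))
print("press",W(x,np.array([[.028,0]]),.036), "edge",W(x,np.array([[.04,0]]),.036))
for n,a,b in(("cap",(486,244.5),(179.75,213.75)),("collar",(473.2,249.2),(188.5,245))):
    print(n,tri(t,a,s,b),atz(t,[a],.144 if n=="cap" else .066),atz(s,[b],.144 if n=="cap" else .066))
import itertools
for n,z in(("bottle",0.085),("jar",.03),("case",.016)):
    for p in(t,s):
        v,u=np.nonzero(p["m"][n]); print(n,atz(p,[(u.mean(),v.mean())],z))
from scipy.spatial.transform import Rotation as R
print(R.from_rotvec([3.1084,.4552,0]).as_matrix())
```

```text
t [ 0.5632  0.262  -1.3926] 1.1772087899948929
s [ 0.5695  0.2645 -1.3959] 0.7807327642814244
ts [ 0.5652  0.2633 -1.3872] 2.3225958149042754
ring pred flat [[0.5744 0.2793 0.03  ]] ring tri (array([0.5728, 0.2819, 0.0296]), np.float64(0.002374180008757563))
press [[0.5703 0.2358 0.036 ]] edge [[0.5725 0.224  0.036 ]]
cap (array([ 0.5509, -0.172 ,  0.1389]), np.float64(0.0018825829989555934)) [[ 0.5504 -0.1713  0.144 ]] [[ 0.557  -0.1697  0.144 ]]
collar (array([ 0.5508, -0.1734,  0.0592]), np.float64(0.002200954394242688)) [[ 0.5501 -0.1726  0.066 ]] [[ 0.5578 -0.1708  0.066 ]]
bottle [[ 0.735  -0.0067  0.085 ]]
bottle [[ 0.7522 -0.0075  0.085 ]]
jar [[0.6962 0.4094 0.03  ]]
jar [[0.6986 0.4096 0.03  ]]
case [[0.3826 0.002  0.016 ]]
case [[0.387  0.0028 0.016 ]]
[[ 0.958   0.2867  0.    ]
 [ 0.2867 -0.958  -0.    ]
 [-0.      0.     -1.    ]]
```

{"op": "drive_tool", "data": {
  "rows": [
    [0,0,-3.5,0.04,-0.002,0,0],
    [0,0,-3.5,0.04,-0.002,0,0],
    [0,0,-3.5,0.04,-0.002,0,0],
    [0,0,-3.5,0.04,-0.002,0,0],
    [0,0,-3.5,0.04,-0.002,0,0],
    [0,0,-3.5,0.04,-0.002,0,0],
    [0,0,-3.5,0.04,-0.002,0,0],
    [0,0,-3.5,0.04,-0.002,0,0]
  ],
  "force": 40
}}

```text
time: 1.57
tool_pos: [0.4649, -0.4785, 0.2314]
tcp_rot: [2.904, 1.198, 0.0]
wrist_force: [1.1, -0.2, -0.3]
width: 0.002
grip_force: 0.0
```

{"op": "drive_tool", "data": {
  "rows": [
    [0,0,-3.5,0.04,-0.002,0,0],
    [0,0,-3.5,0.04,-0.002,0,0],
    [0,0,-3.5,0.04,-0.002,0,0],
    [0,0,-3.5,0.04,-0.002,0,0],
    [0,0,-3.5,0.04,-0.002,0,0],
    [0,0,-3.5,0.04,-0.002,0,0],
    [0,0,-3.5,0.04,-0.002,0,0],
    [0,0,-3.5,0.04,-0.002,0,0]
  ]
}}

```text
time: 2.23
tool_pos: [0.6239, -0.2037, 0.2314]
tcp_rot: [2.528, 1.865, 0.001]
wrist_force: [1.1, 0.8, -0.5]
width: 0.0
grip_force: 0.0
```

{"op": "drive_tool", "data": {
  "rows": [
    [0,0,-3.5,0.04,-0.003,0,0],
    [0,0,-3.5,0.04,-0.003,0,0],
    [0,0,-3.5,0.04,-0.003,0,0],
    [0,0,-3.5,0.04,-0.003,0,0],
    [0,0,-3.5,0.04,-0.003,0,0],
    [0,0,-3.5,0.04,-0.003,0,0],
    [0,0,-3.5,0.04,-0.003,0,0],
    [0,0,-3.5,0.04,-0.003,0,0]
  ]
}}

```text
time: 2.9
tool_pos: [0.6273, 0.1143, 0.2314]
tcp_rot: [2.002, 2.421, 0.001]
wrist_force: [0.3, -0.2, -0.5]
width: 0.002
grip_force: 0.0
```

{"op": "drive_tool", "data": {
  "rows": [
    [0,0,0,0.04,-0.003,0.02,0],
    [0,0,0,0.035,-0.003,0.03,0],
    [0,0,0,0.02,-0.003,0.03,0],
    [0,0,0,0,0,0,0]
  ]
}}

```text
time: 3.23
tool_pos: [0.5967, 0.2008, 0.1488]
tcp_rot: [-1.996, -2.416, 0.013]
wrist_force: [-0.9, -0.6, -1.2]
width: 0.0
grip_force: 0.0
```

Run:
```python
from h import *
import pickle
from scipy.spatial.transform import Rotation as R
np.set_printoptions(precision=4,suppress=True)
st=status.read_state(); print(st["tool_pos"],R.from_rotvec(st["tcp_rot"]).as_matrix())
P={};im=[]
for c,x,y in(("scene",350,170),("top",180,190)):
    p=read_camera(c);P[c]=p;print(c,proj(p,st["tool_pos"]))
    im.append(cv2.resize(p["color"][y:y+120,x:x+100,::-1],None,fx=4,fy=4,interpolation=cv2.INTER_CUBIC))
pickle.dump(P,open("p1.pkl","wb"));cv2.imwrite("pics/c1.png",np.hstack(im))
```

```text
[0.5967 0.2008 0.1488] [[-0.189   0.9819 -0.0111]
 [ 0.982   0.189  -0.0015]
 [ 0.0006 -0.0112 -0.9999]]
scene [[395.0064 201.2771]]
top [[257.9353 219.9641]]
```

View pics/c1.png

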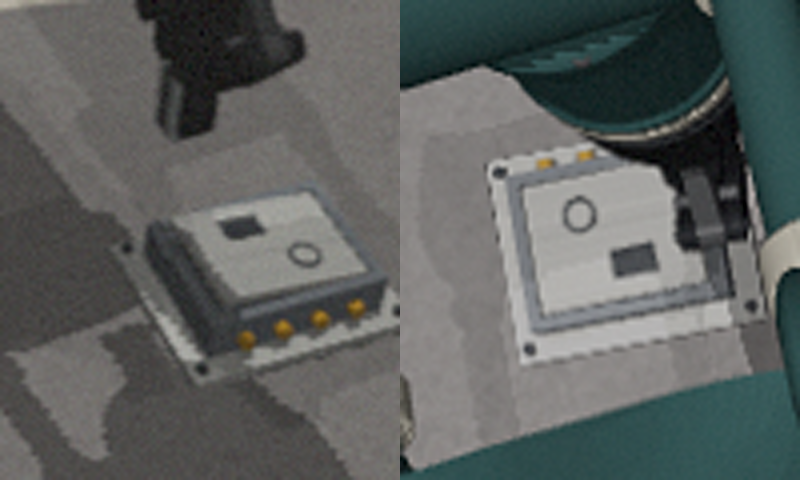

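The scene view shows the fingertip near (396.7,203) against a predicted (395,201). The ring and plate corners are unchanged. In the top view the finger block appears near (257,242) where I predicted (258,220), so I'm checking that before moving on.

Run:
```python
from h import *
np.set_printoptions(precision=4,suppress=True)
st=status.read_state(); print(st["time"],st["tool_pos"],st["tcp_rot"],st["joint_vel"])
p=read_camera("top");z=np.array([0,0,1.]);
im=p["color"][...,::-1].copy()
im=cv2.resize(im[130:330,150:350],None,fx=3,fy=3,interpolation=cv2.INTER_CUBIC)
for h,c in((0,(0,0,255)),(.019,(0,255,0)),(.073,(255,0,0)),(.2,(255,255,0))):
    u=(proj(p,st["tool_pos"]+h*z)[0]-[150,130])*3; print(u);cv2.circle(im,tuple(int(a) for a in u),4,c,1)
cv2.imwrite("pics/c2.png",im)
```

```text
3.3333 [0.6011 0.1983 0.1539] [-2.0017 -2.4191  0.0053] [-0.0352 -0.0279 -0.056  -0.0056 -0.0005 -0.0022]
[327.1622 260.2856]
[322.0503 254.476 ]
[306.0889 236.3275]
[257.5022 181.0058]
```

View pics/c2.png

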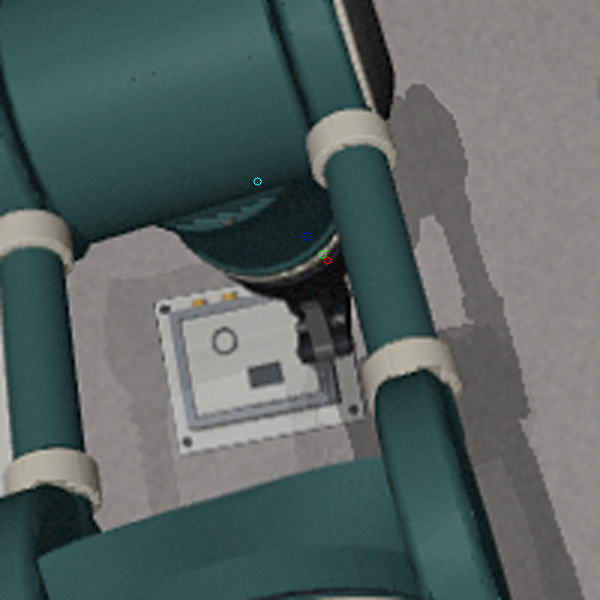

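{"op": "drive_tool", "data": {
  "rows": [
    [0,0,0,0.02,-0.012,0.02,0],
    [0,0,0,0.0215,-0.0125,0.03,0],
    [0,0,0,0,0,0.03,0],
    [0,0,0,0,0,0.01,0],
    [0,0,0,0,0,0,0],
    [0,0,0,0,0,0,0],
    [0,0,0,0,0,0,0]
  ]
}}

```text
time: 3.97
tool_pos: [0.5738, 0.2339, 0.0685]
tcp_rot: [2.006, 2.415, 0.006]
wrist_force: [1.1, -0.3, 0.9]
width: -0.0
grip_force: 0.0
```

{"op": "drive_tool", "data": {
  "rows": [
    [0,0,0,0,-0.004,0.01,0],
    [0,0,0,0,0,0.01,0],
    [0,0,0,0,0,0.006,0],
    [0,0,0,0,0,0.003,0],
    [0,0,0,0,0,0.002,0],
    [0,0,0,0,0,0,0]
  ]
}}

```text
time: 4.47
tool_pos: [0.5669, 0.2329, 0.0345]
tcp_rot: [2.005, 2.418, -0.002]
wrist_force: [-1.0, -1.7, 2.6]
width: 0.0
grip_force: 1.3
```

{"op": "drive_tool", "data": {
  "rows": [
    [0,0,0,0,0,0.002,0],
    [0,0,0,0,0,0.002,0],
    [0,0,0,0,0,0.001,0],
    [0,0,0,0,0,0,0]
  ]
}}

```text
time: 4.8
tool_pos: [0.5671, 0.2329, 0.0301]
tcp_rot: [2.005, 2.418, -0.001]
wrist_force: [-0.7, -3.1, 6.7]
width: -0.002
grip_force: 2.8
```

{"op": "drive_tool", "data": {
  "rows": [
    [0,0,0,0,0,0.001,0],
    [0,0,0,0,0,0.001,0],
    [0,0,0,0,0,0,0],
    [0,0,0,0,0,0,0]
  ]
}}

```text
time: 5.13
tool_pos: [0.5672, 0.2329, 0.03]
tcp_rot: [2.005, 2.418, -0.002]
wrist_force: [-6.1, -4.6, 16.4]
width: 0.004
grip_force: 8.4
```

{"op": "drive_tool", "data": {
  "rows": [
    [0,0,0,0,0,-0.04,0],
    [0,0,0,0,0,-0.04,0],
    [0,0,0,-0.02,-0.005,-0.035,0.4],
    [0,0,0,-0.025,-0.006,-0.03,1],
    [0,0,0,-0.035,-0.008,-0.02,1],
    [0,0,0,-0.04,-0.009,-0.01,1],
    [0,0,0,-0.04,-0.009,0,1],
    [0,0,0,-0.04,-0.009,0,1]
  ]
}}

```text
time: 5.8
tool_pos: [0.5592, 0.0277, 0.2039]
tcp_rot: [2.003, 2.418, 0.003]
wrist_force: [0.5, -0.9, -0.3]
width: 0.847
grip_force: 0.0
```

{"op": "drive_tool", "data": {
  "rows": [
    [0,0,0,-0.04,-0.009,0,1],
    [0,0,0,-0.04,-0.009,0,1],
    [0,0,0,-0.04,-0.009,0,1],
    [0,0,0,-0.035,-0.008,0,1],
    [0,0,0,-0.025,-0.006,0,1],
    [0,0,0,-0.015,-0.004,0,1],
    [0,0,0,0,0,0,1],
    [0,0,0,0,0,0,1]
  ]
}}

```text
time: 6.47
tool_pos: [0.5503, -0.1715, 0.2019]
tcp_rot: [-2.007, -2.415, -0.001]
wrist_force: [0.6, 0.3, 0.0]
width: 1.003
grip_force: 0.0
```

Run:
```python
from h import *
np.set_printoptions(precision=4,suppress=True)
from scipy.spatial.transform import Rotation as R
st=status.read_state(); r=R.from_rotvec(st["tcp_rot"]).as_matrix();print(st["time"],st["tool_pos"],r,st["joint_vel"],st["q"])
im=[]
for c,x,y in(("scene",372,207),("top",190,210),("scene",140,160),("top",420,180)):
    p=read_camera(c); w,h=(100,75)
    a=cv2.resize(p["color"][y:y+h,x:x+w,::-1],None,fx=4,fy=4,interpolation=cv2.INTER_CUBIC)
    for d,col in((0,(0,0,255)),(.019,(0,255,0))):
        u=(proj(p,st["tool_pos"]-d*r[:,2])[0]-[x,y]);print(c,u+[x,y]);cv2.circle(a,tuple(int(k*4) for k in u),4,col,1)
    im.append(a)
cv2.imwrite("pics/c3.png",np.vstack([np.hstack(im[:2]),np.hstack(im[2:])]))
t=r.T@(np.array([.551,-.172,.187])-st["tool_pos"]);print("to go",t)
```

```text
6.4667 [ 0.5503 -0.1715  0.2019] [[-0.1829  0.9831 -0.0007]
 [ 0.9831  0.1829  0.001 ]
 [ 0.0011 -0.0005 -1.    ]] [ 0.0333 -0.0066  0.0079  0.006   0.0028  0.0047] [-0.3457  0.0998  1.8516  0.0007  1.1912 -0.5299]
scene [171.1475 185.564 ]
scene [168.4266 176.5575]
top [497.7996 240.5398]
top [502.046  239.0856]
scene [171.1475 185.564 ]
scene [168.4266 176.5575]
top [497.7996 240.5398]
top [502.046  239.0856]
to go [-0.0007  0.0006  0.0149]
```

View pics/c3.png

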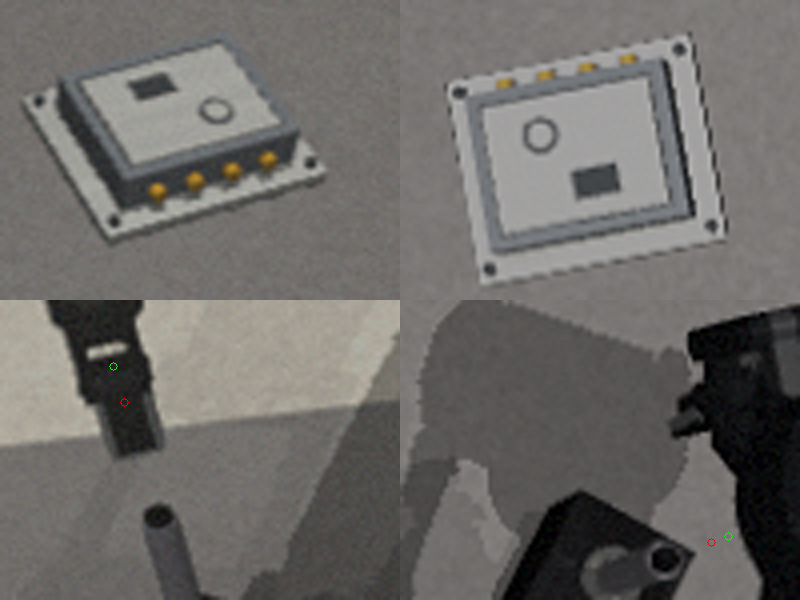

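The lid now sits flush in both views. The probe cap is near (180,214) in the scene view, with the gripper directly above it. I'm going down to grasp it.

{"op": "drive_tool", "data": {
  "rows": [
    [0,0,0,0,0.001,0.03,1],
    [0,0,0,0,0,0.035,1],
    [0,0,0,0,0,0.03,1],
    [0,0,0,0,0,0.02,1],
    [0,0,0,0,0,0,1],
    [0,0,0,0,0,0,1]
  ]
}}

```text
time: 7.17
tool_pos: [0.5506, -0.1695, 0.0863]
tcp_rot: [-2.002, -2.417, 0.002]
wrist_force: [0.4, 0.4, 1.1]
width: 0.997
grip_force: 0.0
```

{"op": "drive_tool", "data": {
  "rows": [
    [0,0,0,0,0,0,0.4],
    [0,0,0,0,0,0,0.3],
    [0,0,0,0,0,0,0.2],
    [0,0,0,0,0,0,0],
    [0,0,0,0,0,0,0],
    [0,0,0,0,0,0,0],
    [0,0,0,0,0,0,0],
    [0,0,0,0,0,0,0]
  ],
  "force": 40
}}

```text
time: 7.83
tool_pos: [0.5521, -0.1711, 0.0883]
tcp_rot: [2.005, 2.417, 0.001]
wrist_force: [-0.9, 0.5, 5.7]
width: 0.178
grip_force: 38.9
```

{"op": "drive_tool", "data": {
  "rows": [
    [0,0,0,0,0,-0.01,0],
    [0,0,0,0,0,-0.02,0],
    [0,0,0,0,0,-0.025,0],
    [0,0,0,0,0,-0.025,0],
    [0,0,0,0,0,-0.02,0],
    [0,0,0,0,0,0,0],
    [0,0,0,0,0,0,0]
  ]
}}

```text
time: 8.42
tool_pos: [0.5524, -0.1712, 0.189]
tcp_rot: [2.004, 2.416, 0.002]
wrist_force: [0.2, -0.4, -0.8]
width: 0.178
grip_force: 39.2
```

```bash
cat > look.py <<'E'
from h import *
import sys
np.set_printoptions(precision=4,suppress=True)
from scipy.spatial.transform import Rotation as R
# args: out s h, then cam x y ...
def look(out,views,w,h,k):
    st=status.read_state(); r=R.from_rotvec(st["tcp_rot"]).as_matrix();print(st["time"],st["tool_pos"],"\n",r,st["wrist_force"],st["width"])
    im=[]
    for c,x,y in views:
        p=read_camera(c)
        a=cv2.resize(p["color"][y:y+h,x:x+w,::-1],None,fx=k,fy=k,interpolation=cv2.INTER_CUBIC)
        cl=st["tool_pos"]-.019*r[:,2]
        for d in(-.098+.008,-.098,.0,.038):   # plunger tip(half), tip out, grip, top along -z
            u=proj(p,cl-d*r[:,2])[0];print(c,d,u)
        im.append(a)
    cv2.imwrite(out,np.hstack(im)); return p
E
python3 -c "
from look import *
look('pics/c4.png',[('scene',130,130),('top',440,180)],100,130,4)"
```

```text
8.4167 [ 0.5524 -0.1712  0.189 ] 
 [[-0.185   0.9827  0.0028]
 [ 0.9827  0.185  -0.001 ]
 [-0.0015  0.0026 -1.    ]] [ 0.2096 -0.3629 -0.7527] 0.17757095082286528
scene -0.09 [182.1954 222.8773]
scene -0.098 [183.1619 226.095 ]
scene 0.0 [170.4014 183.4977]
scene 0.038 [164.8557 164.905 ]
top -0.09 [481.1212 244.7915]
top -0.098 [479.7193 245.2689]
top 0.0 [498.8749 238.7314]
top 0.038 [507.6599 235.7226]
```

View pics/c4.png

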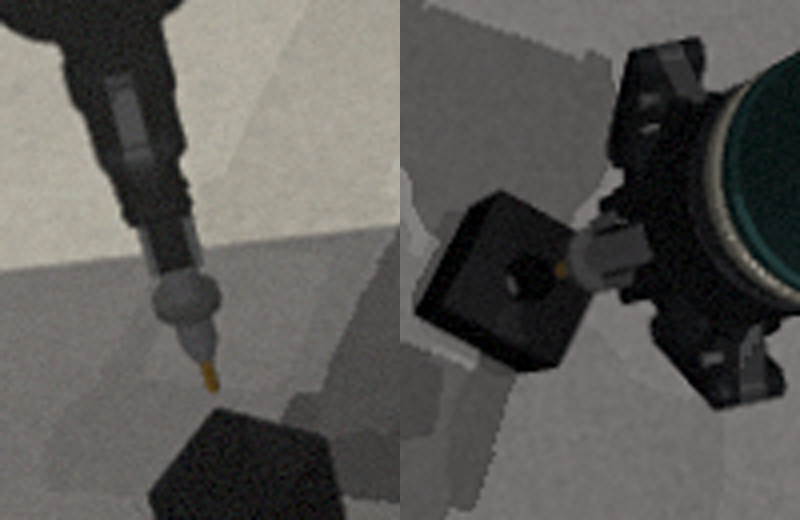

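The probe is gripped and upright, clear of the stand. Its tip is at scene (183,228) and top (480,247.5). The camera offsets from the known tool pose are about +1.6 px and +2.2 px in rows, so I'm correcting the ring position with those.

Run:
```python
from h import *
import pickle
np.set_printoptions(precision=4,suppress=True)
P=pickle.load(open("p0.pkl","rb")); s,t=P["scene"],P["top"]
a=atz(s,[(426.2-.3,234.3-1.65)],.03);b=atz(t,[(224.9+.2,243.7-2.3)],.03);print(a,b,tri(t,(225.1,241.4),s,(425.9,232.65)))
from scipy.spatial.transform import Rotation as R
st=status.read_state(); r=R.from_rotvec(st["tcp_rot"]).as_matrix()
g=(a[0]+b[0])/2; g[2]=st["tool_pos"][2]; print(g,r.T@(g-st["tool_pos"]))
```

```text
[[0.5711 0.283  0.03  ]] [[0.5764 0.2797 0.03  ]] (array([0.576 , 0.2795, 0.0354]), np.float64(0.001999987984335327))
[0.5738 0.2813 0.1861] [0.4398 0.1064 0.0003]
```

{"op": "drive_tool", "data": {
  "rows": [
    [0,0,0,0.015,0.004,0,0],
    [0,0,0,0.025,0.006,0,0],
    [0,0,0,0.035,0.008,0,0],
    [0,0,0,0.04,0.01,0,0],
    [0,0,0,0.04,0.01,0,0],
    [0,0,0,0.04,0.01,0,0],
    [0,0,0,0.04,0.01,0,0],
    [0,0,0,0.04,0.01,0,0]
  ]
}}

```text
time: 9.18
tool_pos: [0.5657, 0.1136, 0.185]
tcp_rot: [-2.004, -2.416, 0.005]
wrist_force: [0.6, -0.4, -0.9]
width: 0.177
grip_force: 39.2
```

{"op": "drive_tool", "data": {
  "rows": [
    [0,0,0,0.04,0.009,0,0],
    [0,0,0,0.04,0.009,0,0],
    [0,0,0,0.035,0.008,0.01,0],
    [0,0,0,0.025,0.006,0.02,0],
    [0,0,0,0.015,0.004,0.02,0],
    [0,0,0,0.01,0.002,0.01,0],
    [0,0,0,0,0,0,0],
    [0,0,0,0,0,0,0]
  ]
}}

```text
time: 9.85
tool_pos: [0.5729, 0.2803, 0.1253]
tcp_rot: [-2.003, -2.418, 0.007]
wrist_force: [0.4, 0.0, -1.7]
width: 0.177
grip_force: 39.2
```

{"op": "drive_tool", "data": {
  "rows": [
    [0,0,0,0,0,0,0],
    [0,0,0,0,0,0,0]
  ]
}}

```text
time: 10.02
tool_pos: [0.5753, 0.2801, 0.1288]
tcp_rot: [2.007, 2.416, 0.002]
wrist_force: [-0.0, -0.4, -0.1]
width: 0.174
grip_force: 39.2
```

```bash
python3 -c "
from look import *
look('pics/c5.png',[('scene',375,165),('top',180,190)],100,110,4)"
```

```text
10.0167 [0.5753 0.2801 0.1288] 
 [[-0.1836  0.983   0.0017]
 [ 0.983   0.1836  0.0004]
 [ 0.0001  0.0018 -1.    ]] [-0.0019 -0.4389 -0.1291] 0.17397220873002583
scene -0.09 [427.2615 224.326 ]
scene -0.098 [426.6627 227.2673]
scene 0.0 [434.5193 188.5759]
scene 0.038 [437.9014 171.8519]
top -0.09 [221.6346 240.2047]
top -0.098 [222.5789 240.6961]
top 0.0 [209.7487 234.0127]
top 0.038 [203.9155 230.9693]
```

View pics/c5.png

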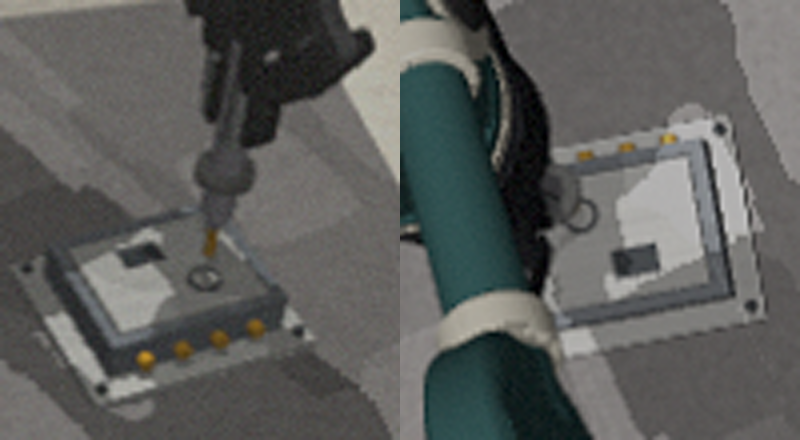

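The scene view shows the tip at (427.5,228), just above the ring at (426,234). In the top view the ring is at (225.5,243) and the tip is hidden behind the collar. I'm lowering to just above the lid for a closer look.

{"op": "drive_tool", "data": {
  "rows": [
    [0,0,0,0,0,0.005,0],
    [0,0,0,0,-0.001,0.006,0],
    [0,0,0,0,0,0.004,0],
    [0,0,0,0,0,0,0],
    [0,0,0,0,0,0,0],
    [0,0,0,0,0,0,0]
  ]
}}

```text
time: 10.62
tool_pos: [0.5733, 0.2809, 0.1123]
tcp_rot: [-2.005, -2.418, 0.0]
wrist_force: [0.7, -0.3, -1.3]
width: 0.178
grip_force: 39.2
```

```bash
python3 -c "
from look import *
look('pics/c6.png',[('scene',406,205),('top',205,220)],40,50,10)"
```

```text
10.6167 [0.5733 0.2809 0.1123] 
 [[-0.1851  0.9827 -0.0003]
 [ 0.9827  0.1851 -0.0001]
 [-0.0001 -0.0003 -1.    ]] [ 0.7231 -0.2871 -1.2833] 0.17845772585004777
scene -0.09 [426.0609 229.5225]
scene -0.098 [425.4725 232.3855]
scene 0.0 [433.1858 194.7553]
scene 0.038 [436.5026 178.5105]
top -0.09 [223.1411 242.41  ]
top -0.098 [224.0584 242.8826]
top 0.0 [211.6182 236.4685]
top 0.038 [205.979  233.5565]
```

View pics/c6.png

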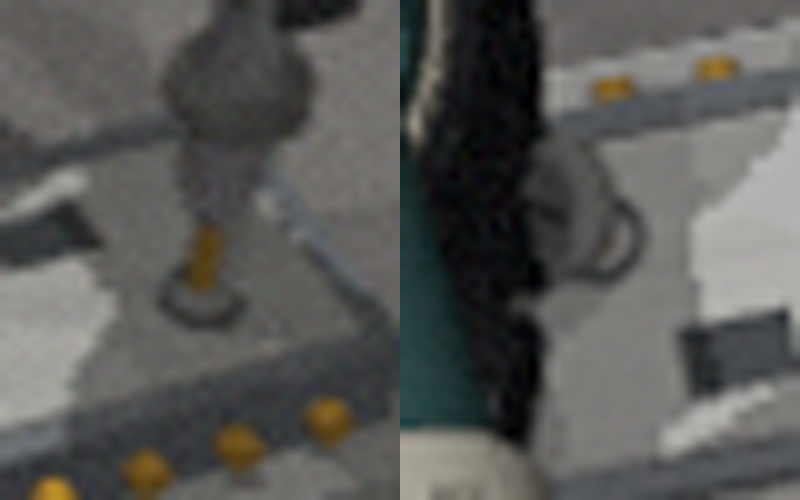

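The tip at scene (426.3,234) is on the ring centre at (426.2,234.6). I'm pushing in to about 8 mm.

{"op": "drive_tool", "data": {
  "rows": [
    [0,0,0,0,0,0.003,0],
    [0,0,0,0,0,0.003,0],
    [0,0,0,0,0,0.003,0],
    [0,0,0,0,0,0.002,0],
    [0,0,0,0,0,0,0],
    [0,0,0,0,0,0,0],
    [0,0,0,0,0,0,0],
    [0,0,0,0,0,0,0]
  ]
}}

```text
time: 11.38
tool_pos: [0.5737, 0.2811, 0.1019]
tcp_rot: [2.005, 2.418, 0.001]
wrist_force: [1.2, 0.1, 1.9]
width: 0.176
grip_force: 39.5
```

{"op": "drive_tool", "data": {
  "rows": [
    [0,0,0,0,0,0,0],
    [0,0,0,0,0,0,0],
    [0,0,0,0,0,0,0]
  ]
}}

```text
time: 11.63
tool_pos: [0.5737, 0.2811, 0.1018]
tcp_rot: [2.005, 2.418, 0.001]
wrist_force: [1.3, 1.2, 1.9]
width: 0.176
grip_force: 39.6
```

```bash
python3 -c "
from look import *
look('pics/c7.png',[('scene',406,205),('top',205,220)],40,50,10)
F=[]
for i in range(10):
    read_camera('scene'); s=status.read_state(); F.append(np.r_[s['wrist_force'],s['tool_pos']])
print(np.mean(F,0),np.std(F,0))"
```

```text
11.6333 [0.5737 0.2811 0.1018] 
 [[-0.185   0.9827  0.0007]
 [ 0.9827  0.185   0.0003]
 [ 0.0002  0.0007 -1.    ]] [1.333  1.1548 1.8968] 0.17646703016099302
scene -0.09 [425.4332 233.4259]
scene -0.098 [424.8556 236.2464]
scene 0.0 [432.4244 199.1941]
scene 0.038 [435.6764 183.2124]
top -0.09 [224.2637 242.799 ]
top -0.098 [225.1597 243.2587]
top 0.0 [213.0237 237.0255]
top 0.038 [207.5322 234.2009]
[1.3457 0.8665 1.5762 0.5735 0.281  0.1016] [0.5093 0.5726 0.5169 0.     0.     0.    ]
```

View pics/c7.png

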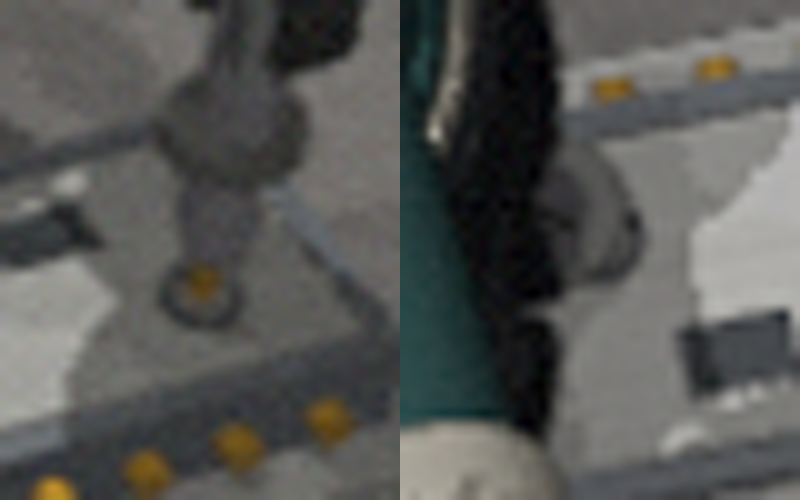

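The tip is centred in the ring at scene (426.3,234.5), with about 7–8 mm of plunger in and roughly 2.4 N net of the probe's weight. I'm handing in.

```bash
python3 -c "
from workcell import workorder
print(workorder.finish_job())"
```

```text
the job is handed in; nothing more can be done
None
```

The job is handed in: the lid was pressed flush first, and the arm is still holding the probe upright, tip in the ring and plunger about half way in (7–8 mm, about 2.4 N), with the bottle, jar and case untouched.

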